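# Unclip the plaster spatula and stow it in the drawer

### The arm

A 7-joint arm with a two-finger parallel gripper is mounted at the origin on the work surface. World frame = base frame: x ahead of the robot, y to its left, z up, the work surface at z = 0. Lengths are in m, angles in rad, forces in N, time in s.
With the tool pointing down it reaches from about 0.425 to 0.925 m from the base axis. Payload 6.8 kg.
Tool frame: the origin (TCP) lies midway between the tips of the shut fingers; the grasp point (between the pads) lies 19 mm behind it; z points along the fingers, y is the line along which they close (so a half turn about z gives the same grasp; the last joint's range is limited). The gripper opens to 85 mm and grips with 20 to 120 N. Pads are 22 mm wide; open, the fingers measure 114 mm over their backs; the gripper's body (76 mm by 85 mm) begins 54 mm behind the grasp point. The pads swing forward as they close: fully open they stand 13 mm farther back than shut.
Start: joints at [1.122, 0.477, 0.022, 1.555, -0.011, 1.109, -0.083], TCP at [0.226, -0.636, 0.231] pointing down, gripper open.
Joint ranges: [-2.96, 2.96], [-0.34, 2.1], [-1.41, 1.46], [0.24, 2.44], [-1.37, 4.51], [0.17, 1.92], [-2.96, 2.96]. Speed limits (rad/s): [2.39, 2.39, 3.14, 3.14, 3.14, 3.14, 3.14].

### API

Orientations are given as a unit quaternion [w, x, y, z].
In Python, from station import readout, imaging, hand_in gives the robot as it stands.
- The arm moves only by the tool drive_tool, never from a script. Its argument "series" is a list of rows, each a list of 5 numbers: the shift along the tool's x, y, z in cm, then the turn about the tool's z in degrees, then the closure, from -1 (fully open) to 1 (shut). A call has 1 to 8 rows; each row shifts and turns the commanded pose from where the row before left it, along the tool's axes as they then stand; what a row does not reach is not made up. A row lasts 1/10 s, in which the tool goes at most 50 mm and 8.59 degrees, less where a joint would pass 70% of its speed; a pose out of reach is approached as far as the arm can. A call with a gripper value outside its range is refused whole. The fingers move at their own pace and stop on an object; "squeeze" is the grip in N (left out, the last holds). Time passes only in rows, so rows that do not move let the fingers close. It gives the time, the measured TCP pose, the force, the opening and the grip force at its end, in the units of the state.
- readout.get_obs(): the state, without advancing time (a new reading comes with each control period).
- imaging.read_camera(name): name is "scene" or "top"; returns the picture (480x640x3 uint8, red, green, blue); there is no depth.
- imaging.camera_model(name): a dict with "vfov" (degrees; the focal length in pixels is half the picture's height over the tangent of half this angle, whatever the lens; pixels are square), "cx", "cy" (the principal point, pixels), "xyz" and "orientation" of the camera in the world. Camera axes: x right, y down, z forward; pixel columns grow to the right and rows downward; lengths in m; the calibration is good to about 2 mm. A picture is of the moment at which its call begins. camera_model takes no time and is no camera call.
- hand_in(): hands the job in; it is judged then, once.
Trained networks look in the newest picture that a camera, given by its name, has taken for a name from the list of things; names that differ only in an ending like _2 or _b are one class to them, and where a whole thing is asked for, a point or a joint stands for the part that bears it (a point fixed in the world has none). Each returns a list of dicts, best first, with "conf" (0 to 1); they miss things now and then, are a little off and sometimes report something else, mostly with a low value. They report only what shows in the picture. A call takes as long as a camera call. They do not tell look-alikes from the thing itself.
- imaging.cut_out(thing, camera): "mask" (480x640 bool, what is visible of it) and "centre" ([column, row] in pixels, amid what is visible of it).
The state is a dict: "t": time; "q": joint angles; "joint_vel": joint speeds; "joint_torque": joint torques, N m; "eef_pos": TCP position; "tool_rot": TCP orientation; "contact_force": force on the tool from outside, world axes, zero at the start; "torque": the same for the moment, N m; "gripper_width": opening from 0.0 (shut) to 1.0 (fully open); "grasp_force": force on a finger pad.
Only numpy, scipy, OpenCV 4.12 (cv2) and the standard library are available. Lean on these libraries where they do the work, as an engineer would, in place of code of your own. Each camera call takes 0.05 s, during which the arm holds its last target. There are 200 camera calls.

### The job

Take the blue-handled plaster spatula from its clip rack by snapping it straight forward out of the two sprung clips, and lay it gently, without dropping it, in the front compartment of the open drawer and let go of it. Then push the drawer fully shut without slamming it, and leave the other things on the bench where they are.

Things in the scene. Friction and masses are not known exactly. Their poses are not given: they have to be found in the camera images.
- spatula_mid (a point): Centre of the spatula's round blue handle, a cylinder 24 mm across, 150 mm long, level along this frame's y. At its +y end follows a flat steel blade 45 long, 28 wide, 3 mm thick: the whole reaches 120 mm to +y and 80 mm to -y of this point. About 0.15 kg, balances within 10 mm of this point. At the start it is clipped in the rack, this point midway between the clips.
- rack_bar (a point): Middle of the bar's seat in the fixed clip rack, 120 mm above the bench. x points to the rack's back, y along the clipped bar. The two steel C clips open to -x (forward, roughly towards the robot); the bar leaves along -x, is free after 40 mm of travel, and the clips give way at 10 to 20 N in all.
- rack: The rack, origin on the bench under point rack_bar, same axes. Clips 14 mm wide at y = -55 and +55 mm; between them the bar is bare over 96 mm. Jaw lips reach 27 mm in front of the bar's axis, 17 mm above and below it. Uprights 18 mm wide behind the clips (x 16 to 35 mm) end 140 mm above the bench; base plate 12 mm high, 160 mm wide, x from -35 to 75 mm.
- lane (a point): Middle of the drawer's front compartment, on its floor (18 mm above the bench); moves with the drawer. x points to the chest's back (shutting direction), y along the compartment: inside 110 mm in x, 248 mm in y. Front wall (-x) 14 mm thick, top 52 mm above this floor; side walls 34 mm high; divider (+x) 18 mm high, 5 mm thick. The spatula fits lying along y, blade to either side.
- chest: Fixed low blue chest that takes the drawer in: 290 mm wide, 236 mm deep, top 78 mm above the bench. Origin on the bench, on its middle line, 94 mm in front of its open front edge (80 mm in front of the shut drawer's face); x points to its back. A mould and a cup stand on its rear half.
- drawer_pull (a point): Middle of the outer face of the steel pull strip on the grey drawer front, 45 mm above the bench; moves with the drawer. Strip 90 mm wide in y, 16 mm high, standing 12 mm out from the front. x points to the chest's back: push here along +x to shut the drawer.
- drawer (a joint): Opening of the drawer in m: 0 fully shut (stop), starts 0.13 to 0.175 open, 0.18 is the open stop. It slides with about 1.5 N of friction and stays where it is left.
- mould_a_mid (a point): Bystander, loose, to be left alone: black rubber mould with a yellow casting, 80 mm across, 30 mm high, on the chest's top. The point is near its middle.
- mould_b_mid (a point): Bystander, loose, to be left alone: black rubber mould with a yellow casting, 80 mm across, 30 mm high, on the bench between rack and chest. The point is near its middle.
- cup_mid (a point): Bystander, loose, to be left alone: paper cup, 68 mm across, 85 mm high, on the chest's top. The point is near its middle.
- bowl_mid (a point): Bystander, loose, to be left alone: green mixing bowl, 130 mm across, 65 mm high, behind the rack. The point is near its middle.
- bottle_mid (a point): Bystander, loose, to be left alone: amber bottle, 66 mm across, 190 mm high, at the back. The point is near its middle.
- brush_mid (a point): Bystander, loose, to be left alone: brush lying in front of the robot. The point is near its middle.
Things that resemble listed ones, but are neither listed nor needed, are in the scene too. There is more than one size of the rack; the job needs the smaller.

How it is judged:
On the way, in this order (a step that is already met when the one before it is completed fails the run):
1. the spatula is snapped forward, clear of both clips (x of spatula_mid in the frame of rack_bar below -0.035 m and contact force between spatula and rack below 0.05 N), for 0.1 s.
2. the spatula lies let go of in the front compartment of the open drawer (x of spatula_mid in the frame of lane between -0.055 and 0.055 m and y of spatula_mid in the frame of lane between -0.06 and 0.06 m and z of spatula_mid in the frame of lane between 0 and 0.03 m and value of joint drawer above 0.08 m and contact force between the fingers and spatula below 0.05 N and linear speed of spatula below 0.05 m/s), for 0.1 s.
At the end, for the whole second after the job is handed in: The drawer is shut to within 6 mm and the spatula lies still on the floor of its front compartment (handle centre less than 30 mm above the floor, within 55 mm of the compartment's middle in x and 60 mm in y) (x of spatula_mid in the frame of lane between -0.055 and 0.055 m and y of spatula_mid in the frame of lane between -0.06 and 0.06 m and z of spatula_mid in the frame of lane between 0 and 0.03 m and value of joint drawer below 0.006 m and linear speed of spatula below 0.03 m/s); the robot touches nothing.
It fails at once if the spatula is dropped: it moves faster than 0.7 m/s within 90 mm of the bench (a fall of about 25 mm) (height (world z) of spatula_mid below 0.09 m and linear speed of spatula above 0.7 m/s).
It fails at once if the drawer is slammed (shutting faster than 0.5 m/s) (velocity of joint drawer below -0.5 m/s).
It fails at once if another loose thing is moved more than 30 mm (distance of any of mould_a_mid, mould_b_mid, cup_mid, bowl_mid, bottle_mid, brush_mid from where it was at the start of the episode above 0.03 m).
It also fails if it takes over 54 s, if anything falls off the work surface, if the arm or the gripper's body presses on something with over 40 N, if the wrist force passes 120 N, or if a joint passes its speed limit or range.

## Working session

There is one attempt and no reset: what is moved stays moved. The work goes in short steps, Python scripts to look and compute and a tool call to move; the robot and the scene stay as the last step left them, time stands still between calls to the robot, and variables do not carry over. Pictures are saved under pics/ and viewed, at most 10 in all, crops included, and the job is handed in when it is done.

Besides the shell and the picture viewer there is one more tool, called after "Emit:" as a command line: name --pt "numbers of a row" for each row, then --argument value for the rest. drive_tool: Moves the arm, as the interface text tells. Its arguments: {"type":"object","properties":{"series":{"type":"array"},"squeeze":{"type":"number"}},"required":["series"]}

```bash
ls; mkdir -p pics; python3 - <<'E'
from station import readout, imaging
import cv2
o=readout.get_obs(); print({k:(v if not hasattr(v,'round') else v) for k,v in o.items()})
for c in ("scene","top"):
    im=imaging.read_camera(c); cv2.imwrite(f"pics/{c}0.png",im[:,:,::-1]); print(c,imaging.camera_model(c))
    for t in ("spatula_mid","rack","drawer","drawer_pull","chest","mould_a_mid","cup_mid","bowl_mid","bottle_mid","brush_mid"):
        try: print(t,[( [round(float(x)) for x in d["centre"]],round(float(d["conf"]),2),int(d["mask"].sum())) for d in imaging.cut_out(t,c)])
        except Exception as e: print(t,e)
E
```

```text
pics
{'t': 0.0, 'q': array([ 1.1218762 ,  0.47780616,  0.02236218,  1.55647811, -0.01150759,
        1.10929023, -0.08309061]), 'joint_vel': array([ 0.00118249, -0.00116552, -0.00150191, -0.00015659, -0.00073191,
       -0.0009027 , -0.00260498]), 'joint_torque': array([-7.55048713e-04, -5.96441710e+01,  1.60736818e+00, -2.81190115e+01,
        1.24478806e-02,  9.47217224e-03,  1.21485149e-05]), 'eef_pos': array([ 0.22539744, -0.63561473,  0.23031083]), 'tool_rot': array([-8.98555984e-04,  9.85514258e-01,  1.69590058e-01, -2.26613217e-04]), 'contact_force': array([-0.33540136, -0.40133926, -0.5250522 ]), 'torque': array([-0.01997757, -0.00334552,  0.01349463]), 'grasp_force': 0.0, 'gripper_width': 1.002311515478301}
scene {'vfov': 55.02027060039542, 'cx': 311.1490677413035, 'cy': 232.2685090478102, 'xyz': array([ 1.16850633, -0.27765646,  1.09018235]), 'orientation': array([-0.2583322 ,  0.79278471,  0.52693507, -0.16460959])}
spatula_mid [([214, 254], 0.76, 668)]
rack [([183, 198], 0.86, 4410), ([223, 282], 0.68, 2766)]
drawer [([398, 214], 0.61, 4817), ([424, 271], 0.36, 935)]
draw
[... 389 characters left out ...]
y': 247.87518314970933, 'xyz': array([0.4044248 , 0.03653502, 1.0835552 ]), 'orientation': array([-0.02584654,  0.71460081, -0.69756036,  0.04568577])}
spatula_mid [([451, 253], 0.64, 1190)]
rack [([443, 239], 0.94, 3139), ([456, 395], 0.63, 9905), ([193, 232], 0.51, 12112)]
drawer [([190, 230], 0.88, 12043), ([200, 179], 0.75, 25335)]
drawer_pull [([190, 232], 0.83, 12028)]
chest [([199, 179], 0.72, 25743), ([442, 239], 0.41, 3205)]
mould_a_mid [([170, 122], 0.66, 1339)]
cup_mid [([226, 116], 0.77, 1215)]
bowl_mid [([418, 182], 0.77, 2927), ([445, 238], 0.37, 3458)]
bottle_mid [([324, 115], 0.94, 1430), ([190, 229], 0.65, 11969), ([175, 123], 0.38, 1320)]
brush_mid [([317, 302], 0.8, 1334)]
```

View pics/top0.png

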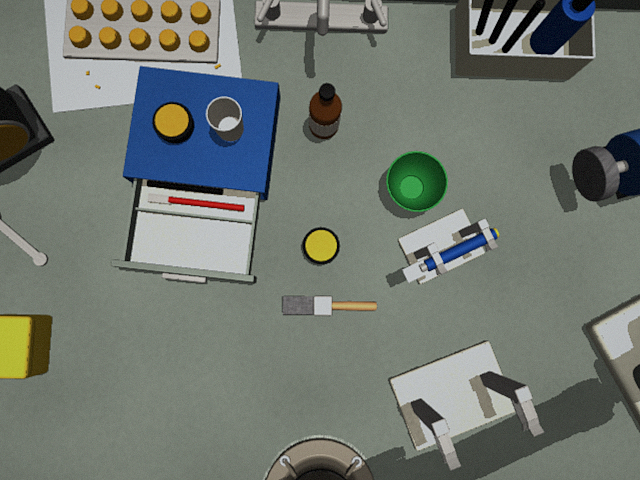

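View pics/scene0.png

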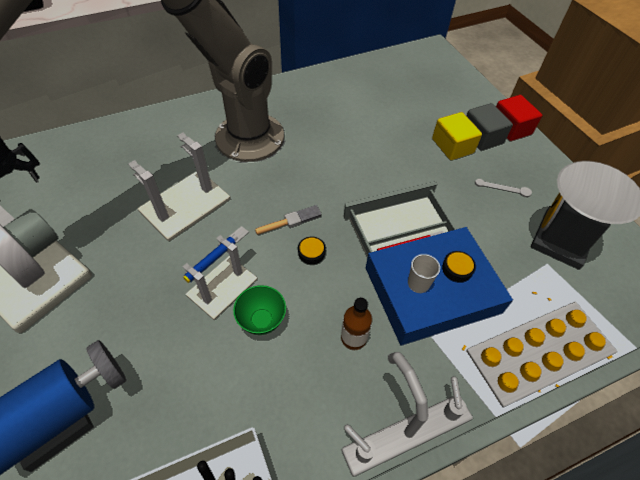

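The top view shows the blue-handled spatula clipped in the small rack at about (455,252), with its blade to the lower left at (410,272) and a yellow cap at (495,233). Possible look-alikes are the big empty rack (460,395), the blue roller in the tray (565,25) and the blue machine (620,165). The red tool in the rear compartment (205,203) is not the spatula. I choose the spatula at (455,252) in the small rack at (445,240). The open drawer's front compartment is at (190,243) and its pull at (185,278).

```bash
cat > h.py <<'E'
import numpy as np, cv2
from scipy.spatial.transform import Rotation as R
from station import readout, imaging
def cam(c):
    m=imaging.camera_model(c); q=m["orientation"]
    return m,R.from_quat([q[1],q[2],q[3],q[0]]).as_matrix(),240/np.tan(np.radians(m["vfov"]/2))
def ray(c,p):
    m,r,f=cam(c); return m["xyz"],r@np.array([(p[0]-m["cx"])/f,(p[1]-m["cy"])/f,1])
def plane(c,p,z):
    o,d=ray(c,p); return o+d*(z-o[2])/d[2]
def proj(c,P):
    m,r,f=cam(c); v=r.T@(np.asarray(P)-m["xyz"]); return np.array([m["cx"]+f*v[0]/v[2],m["cy"]+f*v[1]/v[2]])
def tri(p,q):
    (a,d),(b,e)=ray("top",p),ray("scene",q)
    s=np.linalg.lstsq(np.c_[d,-e],b-a,rcond=None)[0]; x,y=a+s[0]*d,b+s[1]*e
    return (x+y)/2,np.linalg.norm(x-y)
E
python3 - <<'E'
from h import *
ends={}
for c,x0,y0,x1,y1 in (("top",385,205,515,300),("scene",170,215,265,325)):
    im=cv2.imread(f"pics/{c}0.png"); hsv=cv2.cvtColor(im,cv2.COLOR_BGR2HSV)
    m=cv2.inRange(hsv,(105,120,40),(130,255,255)); k=np.zeros_like(m); k[y0:y1,x0:x1]=m[y0:y1,x0:x1]
    P=np.argwhere(k)[:,::-1].astype(float); mu=P.mean(0); v=np.linalg.svd(P-mu,full_matrices=False)[2][0]; v*=np.sign(v[0])
    t=(P-mu)@v; ends[c]=[mu+v*t.min(),mu+v*t.max()]; print(c,len(P),ends[c])
    cv2.imwrite(f"pics/crop_{c}.png",cv2.resize(im[y0:y1,x0:x1],None,fx=5,fy=5,interpolation=2))
T,S=ends["top"],ends["scene"]
for z in (.12,): print([plane("top",p,z).round(4) for p in T],[plane("scene",p,z).round(4) for p in S])
print(tri(T[0],S[1]),tri(T[1],S[0]))
im=cv2.imread("pics/top0.png")[165:295,105:285]; cv2.imwrite("pics/crop_d.png",cv2.resize(im,None,fx=4.4,fy=4.4,interpolation=2))
E
```

```text
top 685 [array([426.17096218, 265.52112534]), array([494.82566122, 232.55438723])]
scene 411 [array([187.56199704, 277.02231849]), array([232.84439522, 238.63676435])]
[array([ 0.4735, -0.1937,  0.12  ]), array([ 0.5415, -0.3289,  0.12  ])] [array([ 0.5398, -0.3232,  0.12  ]), array([ 0.4733, -0.1887,  0.12  ])]
(array([ 0.4741129 , -0.19092127,  0.12272157]), np.float64(0.004470836264223849)) (array([ 0.54155406, -0.32497789,  0.12461363]), np.float64(0.004362970727494342))
```

View pics/crop_top.png

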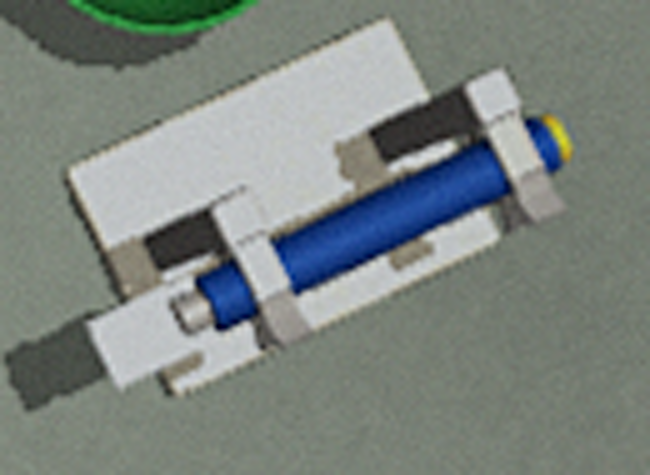

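View pics/crop_d.png

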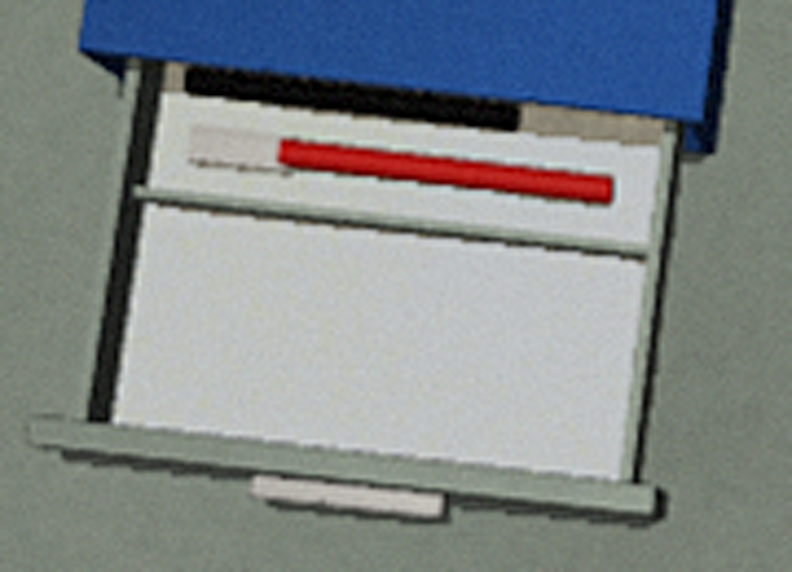

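The rack crop shows blade, handle and both clips, so this is the right tool. The drawer crop shows an empty front compartment, and the red tool is behind the divider. The handle measures 151 mm, as it should. I'll rise and travel first, and fit the drawer meanwhile.

Emit:
drive_tool --pt "0 0 -4 0 -1" --pt "0 0 -4 0 -1" --pt "3.27 -2.17 0 0 -1" --pt "3.27 -2.17 0 0 -1" --pt "3.27 -2.17 0 0 -1" --pt "3.27 -2.17 0 0 -1" --pt "3.27 -2.17 0 0 -1" --pt "3.27 -2.17 0 0 -1" --squeeze 60

```text
t: 1.9
eef_pos: [0.3678, -0.4466, 0.3115]
tool_rot: [0.0, 0.986, 0.17, 0.0]
contact_force: [0.6, -0.1, -0.1]
gripper_width: 1.001
grasp_force: 0.0
```

Emit:
drive_tool --pt "3.27 -2.17 0 0 -1" --pt "3.27 -2.17 0 0 -1" --pt "3.27 -2.17 0 0 -1" --pt "3.27 -2.17 0 0 -1" --pt "3.27 -2.17 0 0 -1" --pt "3.27 -2.17 0 0 -1" --pt "0 0 0 -8.5 -1" --pt "0 0 0 -8.5 -1"

```text
t: 2.7
eef_pos: [0.5094, -0.2578, 0.3113]
tool_rot: [-0.0, 0.948, 0.318, 0.0]
contact_force: [-0.6, -0.9, 0.5]
gripper_width: 1.002
grasp_force: 0.0
```

Emit:
drive_tool --pt "0 0 0 -8.5 -1" --pt "0 0 0 -8.5 -1" --pt "0 0 0 -8.5 -1" --pt "0 0 0 -8.5 -1" --pt "0 0 0 -8.5 -1" --pt "0 0 0 -8.5 -1" --pt "0 0 0 -8.5 -1" --pt "0 0 0 -8.5 -1"

```text
t: 3.5
eef_pos: [0.5084, -0.2597, 0.3114]
tool_rot: [0.0, 0.61, 0.793, -0.0]
contact_force: [-0.2, -0.3, -0.6]
gripper_width: 1.002
grasp_force: 0.0
```

Emit:
drive_tool --pt "0 0 0 -8.5 -1" --pt "0 0 0 -3.7 -1" --pt "0 0 0 0 -1" --pt "0 0 0 0 -1"

```text
t: 3.9
eef_pos: [0.5084, -0.2597, 0.3114]
tool_rot: [0.0, 0.525, 0.851, -0.0]
contact_force: [-0.6, -0.5, 0.3]
gripper_width: 1.0
grasp_force: 0.0
```

```bash
python3 - <<'E'
from h import *
# lane floor corners from crop_d (px = 105+u/4.4,165+v/4.4); floor z .018; front wall top z .07
f=lambda u,v,z: plane("top",(105+u/4.4,165+v/4.4),z)[:2].round(4)
FL,FR=f(112,425,.018),f(622,482,.018); BL,BR=f(155,203,.036),f(645,250,.036)
print("front floor? ",FL,FR,"divider top",BL,BR)
print("wall top outer",f(30,445,.07),f(655,512,.07),"inner",f(30,417,.07),f(655,487,.07))
print("chest front edge",f(80,48,.078),f(705,122,.078))
print("pull outer",f(252,495,.053),f(443,517,.053))
for n in ("mould_a_mid","mould_b_mid"): pass
print("mould_b",plane("top",(321,245),.03)[:2])
o=readout.get_obs();q=o["tool_rot"];M=R.from_quat([q[1],q[2],q[3],q[0]]).as_matrix()
print(o["eef_pos"],M.round(3))
im=imaging.read_camera("scene"); cv2.imwrite("pics/s1.png",im[:,:,::-1])
E
```

```text
front floor?  [0.4737 0.409 ] [0.4523 0.1648] divider top [0.5788 0.3889] [0.5625 0.1558]
wall top outer [0.4603 0.4272] [0.4366 0.143 ] inner [0.473 0.428] [0.448  0.1434]
chest front edge [0.6429 0.4131] [0.6166 0.1256]
pull outer [0.4406 0.3308] [0.4325 0.2425]
mould_b [0.5178974  0.00857954]
[ 0.50838223 -0.25971734  0.3113665 ] [[-0.448  0.894  0.   ]
 [ 0.894  0.448 -0.   ]
 [-0.     0.    -1.   ]]
```

The drawer geometry agrees with the sizes given: chest 289 mm wide, opening about 0.169, lane at about (0.516, 0.279), yaw −5°. Now I'll descend around the bare handle between the clips.

Emit:
drive_tool --pt "0 0 4 0 -1" --pt "0 0 4 0 -1" --pt "0 0 4 0 -1" --pt "0 0 3 0 -1" --pt "0 0 2 0 -1" --pt "0 0 0 0 -1"

```text
t: 4.55
eef_pos: [0.5064, -0.2589, 0.1384]
tool_rot: [-0.003, 0.525, 0.851, -0.0]
contact_force: [-0.6, 0.0, -0.5]
gripper_width: 1.0
grasp_force: 0.0
```

```bash
python3 - <<'E'
from h import *
print(readout.get_obs()["eef_pos"])
a=imaging.read_camera("top")[190:310,380:520]; b=imaging.read_camera("scene")[200:320,160:300]
im=np.hstack([cv2.resize(x,(400,343),interpolation=2) for x in (a,b)]); cv2.imwrite("pics/g1.png",im[:,:,::-1])
E
```

```text
[ 0.5064122  -0.25885872  0.13843976]
```

View pics/g1.png

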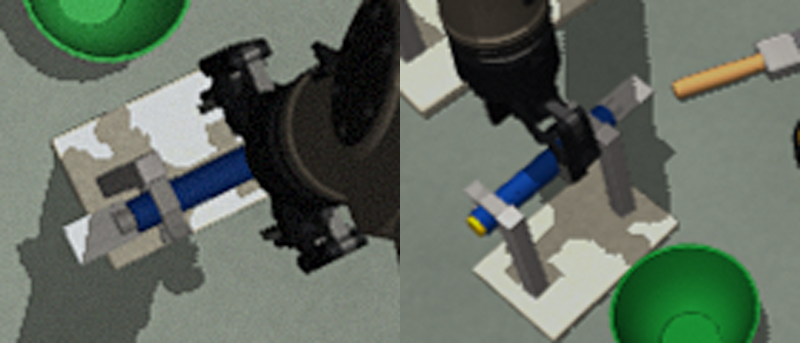

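The fingers straddle the handle between the clips, at about (265,150) in the left half and (575,140) in the right half. I'll go down and close.

Emit:
drive_tool --pt "0 0 2 0 -1" --pt "0 0 1 0 -1" --pt "0 0 0 0 -1" --pt "0 0 0 0 1" --pt "0 0 0 0 1" --pt "0 0 0 0 1" --pt "0 0 0 0 1" --pt "0 0 0 0 1" --squeeze 60

```text
t: 5.45
eef_pos: [0.5081, -0.26, 0.1116]
tool_rot: [-0.0, 0.525, 0.851, -0.0]
contact_force: [-2.4, -0.8, 3.3]
gripper_width: 0.254
grasp_force: 58.6
```

Emit:
drive_tool --pt "0 0 0 0 1" --pt "0 0 0 0 1" --pt "0 0 0 0 1"

```text
t: 5.75
eef_pos: [0.5081, -0.26, 0.1115]
tool_rot: [-0.0, 0.525, 0.851, -0.0]
contact_force: [-4.1, -0.3, 3.4]
gripper_width: 0.257
grasp_force: 58.6
```

Emit:
drive_tool --pt "0 -1 0 0 1" --pt "0 -1 0 0 1" --pt "0 -1 0 0 1" --pt "0 -1 0 0 1" --pt "0 -1 0 0 1" --pt "0 -1 0 0 1" --pt "0 -1 0 0 1" --pt "0 0 0 0 1"

```text
t: 6.55
eef_pos: [0.4438, -0.2923, 0.111]
tool_rot: [-0.001, 0.526, 0.851, -0.001]
contact_force: [-0.3, -0.5, -1.1]
gripper_width: 0.255
grasp_force: 59.2
```

Emit:
drive_tool --pt "0 0 0 0 1" --pt "0 0 0 0 1"

```text
t: 6.75
eef_pos: [0.4464, -0.2908, 0.1114]
tool_rot: [0.0, 0.524, 0.852, 0.0]
contact_force: [0.9, 0.4, -2.2]
gripper_width: 0.255
grasp_force: 59.2
```

```bash
python3 - <<'E'
from h import *
print(readout.get_obs()["eef_pos"])
a=imaging.read_camera("top")[190:350,380:567]; b=imaging.read_camera("scene")[170:330,120:307]
im=np.hstack([cv2.resize(x,(400,343),interpolation=2) for x in (a,b)]); cv2.imwrite("pics/g2.png",im[:,:,::-1])
E
```

```text
[ 0.44644581 -0.29082168  0.11142581]
```

View pics/g2.png

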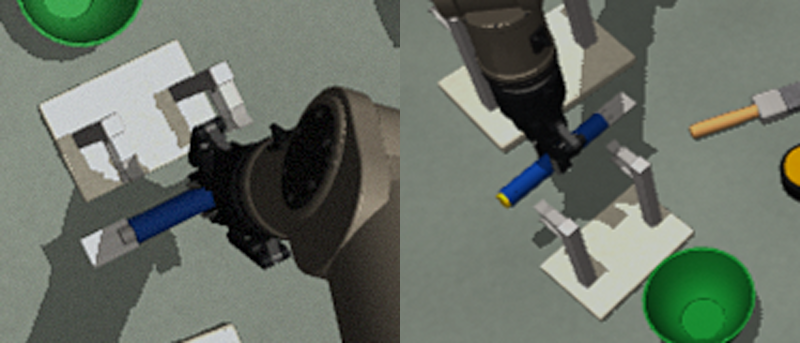

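The spatula is clear of both clips; the rack is empty at about (610,230) in the right half and the handle is held at (560,155). I'll lift, carry it over and turn it.

Emit:
drive_tool --pt "0 -0.5 -2 0 1" --pt "0 0 -4 0 1" --pt "0 0 -4 0 1" --pt "2.88 1.96 0 0 1" --pt "2.88 1.96 0 0 1" --pt "2.88 1.96 0 0 1" --pt "2.88 1.96 0 0 1" --pt "2.88 1.96 0 0 1"

```text
t: 7.65
eef_pos: [0.4644, -0.1189, 0.2115]
tool_rot: [0.0, 0.524, 0.852, 0.0]
contact_force: [1.1, -0.6, -1.7]
gripper_width: 0.254
grasp_force: 59.3
```

Emit:
drive_tool --pt "2.88 1.96 0 0 1" --pt "2.88 1.96 0 0 1" --pt "2.88 1.96 0 0 1" --pt "2.88 1.96 0 0 1" --pt "2.88 1.96 0 0 1" --pt "2.88 1.96 0 0 1" --pt "2.88 1.96 0 0 1" --pt "2.88 1.96 0 0 1"

```text
t: 8.45
eef_pos: [0.5006, 0.1575, 0.2114]
tool_rot: [0.0, 0.524, 0.852, 0.0]
contact_force: [0.7, 0.4, -2.7]
gripper_width: 0.254
grasp_force: 59.3
```

Emit:
drive_tool --pt "2.88 1.96 0 0 1" --pt "2.88 1.96 0 0 1" --pt "2.88 1.96 0 0 1" --pt "0 0 0 8 1" --pt "0 0 0 8 1" --pt "0 0 0 8 1" --pt "0 0 0 7.8 1" --pt "0 0 0 0 1"

```text
t: 9.25
eef_pos: [0.5141, 0.2598, 0.2113]
tool_rot: [0.0, 0.738, 0.675, -0.0]
contact_force: [-0.0, 0.6, -1.7]
gripper_width: 0.254
grasp_force: 59.3
```

```bash
python3 - <<'E'
from h import *
o=readout.get_obs();q=o["tool_rot"];M=R.from_quat([q[1],q[2],q[3],q[0]]).as_matrix()
print(o["eef_pos"],M.round(3)); print("tool shift m",M.T@(np.array([.5145,.2594,.2])-o["eef_pos"]), "yaw",np.degrees(np.arctan2(M[1,1],M[0,1])))
a=imaging.read_camera("top")[90:330,60:340]; b=imaging.read_camera("scene")[150:390,280:560]
im=np.hstack([cv2.resize(x,(400,343),interpolation=2) for x in (a,b)]); cv2.imwrite("pics/g3.png",im[:,:,::-1])
E
```

```text
[0.51411035 0.25976702 0.21128672] [[ 0.089  0.996  0.   ]
 [ 0.996 -0.089 -0.   ]
 [-0.     0.    -1.   ]]
tool shift m [-0.00032943  0.00041951  0.01128681] yaw -5.090772864306312
```

View pics/g3.png

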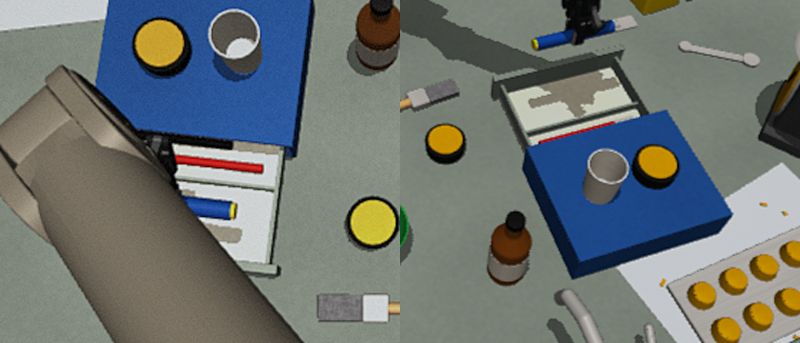

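The spatula hangs parallel to the lane above the front compartment; its handle end is at (220,208) in the left half. Lowering it.

Emit:
drive_tool --pt "0 0 4 0 1" --pt "0 0 4 0 1" --pt "0 0 4 0 1" --pt "0 0 3 0 1" --pt "0 0 1.5 0 1" --pt "0 0 1 0 1" --pt "0 0 0.5 0 1" --pt "0 0 0 0 1"

```text
t: 10.15
eef_pos: [0.5148, 0.2596, 0.0318]
tool_rot: [0.0, 0.738, 0.675, 0.0]
contact_force: [0.6, 1.0, -1.5]
gripper_width: 0.256
grasp_force: 59.4
```

Emit:
drive_tool --pt "0 0 0.3 0 1" --pt "0 0 0.2 0 1" --pt "0 0 0 0 1"

```text
t: 10.45
eef_pos: [0.5145, 0.2593, 0.0267]
tool_rot: [0.0, 0.738, 0.675, 0.0]
contact_force: [-0.1, -0.3, -1.8]
gripper_width: 0.26
grasp_force: 59.4
```

Emit:
drive_tool --pt "0 0 0.2 0 1" --pt "0 0 0.1 0 1" --pt "0 0 0 0 1"

```text
t: 10.75
eef_pos: [0.5142, 0.2592, 0.0232]
tool_rot: [0.0, 0.738, 0.675, -0.0]
contact_force: [0.3, -0.0, -2.5]
gripper_width: 0.258
grasp_force: 59.4
```

Emit:
drive_tool --pt "0 0 0.1 0 1" --pt "0 0 0 0 1"

```text
t: 10.95
eef_pos: [0.5143, 0.2593, 0.0222]
tool_rot: [-0.0, 0.738, 0.675, -0.0]
contact_force: [0.6, -0.5, -1.9]
gripper_width: 0.256
grasp_force: 59.4
```

Emit:
drive_tool --pt "0 0 0 0 0.4" --pt "0 0 0 0 0.3" --pt "0 0 0 0 0.2" --pt "0 0 0 0 0.1" --pt "0 0 0 0 0.1" --pt "0 0 0 0 0.1" --pt "0 0 0 0 0.1"

```text
t: 11.65
eef_pos: [0.5143, 0.2592, 0.0223]
tool_rot: [0.0, 0.738, 0.675, 0.0]
contact_force: [-0.5, 0.6, -0.0]
gripper_width: 0.448
grasp_force: 0.0
```

Emit:
drive_tool --pt "0 0 -1.5 0 0.1" --pt "0 0 -3.5 0 0.1" --pt "0 0 -4 0 0.1" --pt "0 0 -2 0 0.1" --pt "0 -3 0 0 1" --pt "0 -4 0 0 1" --pt "0 -4 0 0 1" --pt "2 -3.5 0 0 1"

```text
t: 12.45
eef_pos: [0.3701, 0.2896, 0.1329]
tool_rot: [0.001, 0.739, 0.674, -0.001]
contact_force: [1.3, 1.3, -0.2]
gripper_width: 0.004
grasp_force: 0.0
```

```bash
python3 - <<'E'
from h import *
print(readout.get_obs()["eef_pos"])
b=imaging.read_camera("scene")
for n in ("spatula_mid","drawer_pull"): print(n,[(d["centre"],d["conf"]) for d in imaging.cut_out(n,"scene")])
print("expected px",proj("scene",(.5145,.2594,.03)))
cv2.imwrite("pics/g4.png",cv2.resize(b[150:300,310:510],None,fx=4,fy=4,interpolation=2)[:,:,::-1])
E
```

```text
[0.37005028 0.28963681 0.13291817]
spatula_mid [([393.3, 219.5], 0.92), ([257.7, 306.7], 0.37)]
drawer_pull [([396.9, 213.4], 0.78)]
expected px [389.43003803 218.56202571]
```

View pics/g4.png

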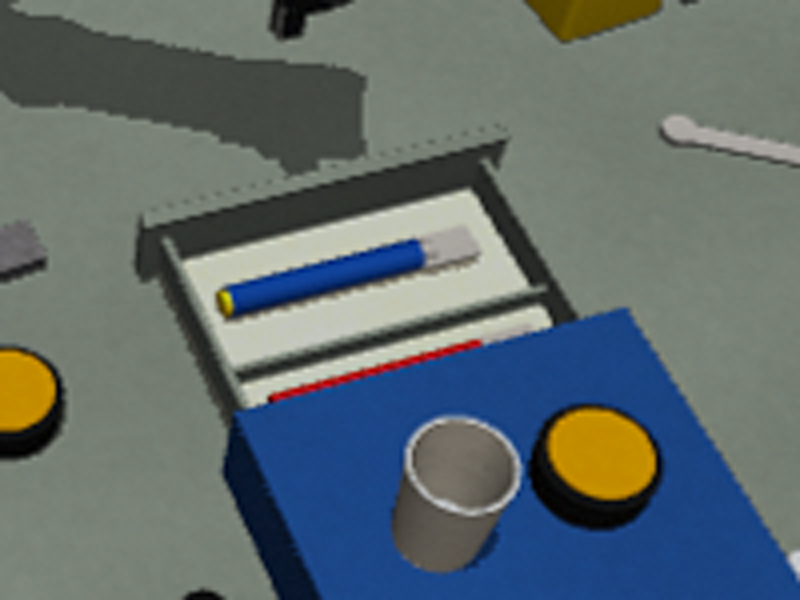

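The spatula lies free in the front compartment (crop, about (325,275)), and the bystanders look undisturbed. Next I'll go down in front of the pull and push.

Emit:
drive_tool --pt "0 0 4 0 1" --pt "0 0 4 0 1" --pt "0 0 2 0 1" --pt "0 1 0 0 1" --pt "0 1.2 0 0 1" --pt "0 1.2 0 0 1" --pt "0 1.2 0 0 1" --pt "0 1.2 0 0 1"

```text
t: 13.4
eef_pos: [0.431, 0.2869, 0.0333]
tool_rot: [0.0, 0.738, 0.675, 0.001]
contact_force: [-2.7, 0.1, 2.8]
gripper_width: -0.004
grasp_force: 1.5
```

Emit:
drive_tool --pt "0 1.2 0 0 1" --pt "0 1.2 0 0 1" --pt "0 1.2 0 0 1" --pt "0 1.2 0 0 1" --pt "0 1.2 0 0 1" --pt "0 1.2 0 0 1" --pt "0 1.2 0 0 1" --pt "0 1.2 0 0 1"

```text
t: 14.2
eef_pos: [0.526, 0.2782, 0.0323]
tool_rot: [0.0, 0.738, 0.675, -0.0]
contact_force: [-1.9, 0.7, 1.6]
gripper_width: 0.003
grasp_force: 1.1
```

Emit:
drive_tool --pt "0 1.2 0 0 1" --pt "0 1.2 0 0 1" --pt "0 1 0 0 1" --pt "0 0.8 0 0 1" --pt "0 0.5 0 0 1" --pt "0 0 0 0 1"

```text
t: 14.8
eef_pos: [0.5729, 0.2738, 0.0322]
tool_rot: [0.0, 0.738, 0.675, 0.0]
contact_force: [0.2, -0.7, 0.0]
gripper_width: 0.0
grasp_force: 0.0
```

Emit:
drive_tool --pt "0 0.6 0 0 1" --pt "0 0.6 0 0 1" --pt "0 0.3 0 0 1" --pt "0 0 0 0 1"

```text
t: 15.2
eef_pos: [0.5876, 0.2727, 0.0323]
tool_rot: [0.0, 0.738, 0.675, 0.0]
contact_force: [-0.3, 0.4, -1.0]
gripper_width: -0.002
grasp_force: 0.0
```

Emit:
drive_tool --pt "0 0.3 0 0 1" --pt "0 0.2 0 0 1" --pt "0 0 0 0 1"

```text
t: 15.5
eef_pos: [0.5913, 0.2725, 0.0323]
tool_rot: [-0.0, 0.738, 0.675, -0.0]
contact_force: [-2.9, -0.0, 1.8]
gripper_width: 0.0
grasp_force: 1.7
```

Emit:
drive_tool --pt "0 0.3 0 0 1" --pt "0 0 0 0 1"

```text
t: 15.7
eef_pos: [0.5914, 0.2725, 0.0322]
tool_rot: [-0.001, 0.737, 0.676, -0.003]
contact_force: [-11.7, -2.2, 9.4]
gripper_width: -0.002
grasp_force: 5.9
```

Emit:
drive_tool --pt "0 0.3 0 0 1" --pt "0 0 0 0 1"

```text
t: 15.9
eef_pos: [0.5915, 0.2725, 0.032]
tool_rot: [-0.002, 0.737, 0.676, -0.005]
contact_force: [-19.5, -3.6, 14.2]
gripper_width: -0.002
grasp_force: 9.9
```

The drawer is firmly at its stop, at the predicted place. I'll back off and check.

Emit:
drive_tool --pt "0 -1 0 0 1" --pt "0 -3 0 0 1" --pt "0 -4 0 0 1" --pt "0 -2 -3 0 1" --pt "0 0 -4 0 1" --pt "0 0 -4 0 1" --pt "0 0 0 0 1" --pt "0 0 0 0 1"

```text
t: 16.7
eef_pos: [0.4995, 0.281, 0.1436]
tool_rot: [0.001, 0.738, 0.675, 0.002]
contact_force: [0.3, 0.5, -1.0]
gripper_width: 0.0
grasp_force: 0.0
```

```bash
python3 - <<'E'
from h import *
b=imaging.read_camera("scene")
cv2.imwrite("pics/g5.png",b[130:430,150:550][:,:,::-1])
E
```

```text
(no output)
```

View pics/g5.png

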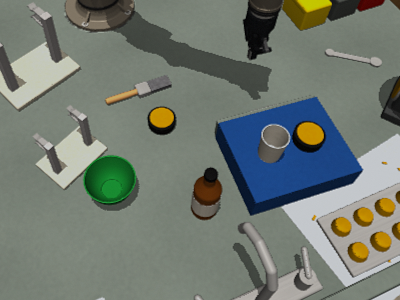

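The drawer front sits flush with the chest (about (265,110)), everything else is in place, and the robot is free.

```bash
python3 -c "
from station import hand_in; print(hand_in())"
```

```text
the job is handed in; nothing more can be done
None
```

The spatula was snapped out of its clips, laid in the drawer's front compartment and let go. The drawer was pushed to its stop, the other things look undisturbed in the last picture, and the job is handed in; no verdict came back.

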